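# Square up the parts bins in their dock

### The arm

A 6-joint arm with a two-finger parallel gripper is mounted at the origin on a cart in front of the work surface, level with it; the furniture and walls round the work are solid. World frame = base frame: x ahead of the robot, y to its left, z up, the work surface at z = 0. Lengths are in m, angles in rad, forces in N, time in s.
With the tool pointing down it reaches from about 0.4 to 0.925 m from the base axis. Payload 3.4 kg.
Tool frame: the origin (TCP) lies at the very end of the fingers, on their centre line; the grasp point (between the pads) lies 19 mm behind it (bot.grip_depth is the distance from the TCP to the grasp point, in m); z points along the fingers, x is the direction in which the jaws open and shut, and the axes are right-handed (so a half turn about z gives the same grasp; the last joint's range is limited). The gripper opens to 85 mm and grips with 20 to 120 N. Pads are 22 mm wide; open, the fingers measure 114 mm over their backs; the gripper's body (76 mm by 85 mm) begins 54 mm behind the grasp point. The pads swing forward as they close: fully open they stand 13 mm farther back than shut.
Start: joints at [1.069, 0.307, 1.506, -0, 1.328, -0.073], TCP at [0.239, 0.523, 0.231] pointing down, gripper open.
Joint ranges: [-3.12, 3.12], [-1.05, 2.28], [0.14, 2.33], [-1.42, 4.57], [0.1, 2.73], [-2.68, 2.68]. Speed limits (rad/s): [2.57, 2.57, 3.14, 3.14, 3.14, 3.14].

### API

Orientations are given as a rotation vector (axis times angle).
In Python, from rig import sensors, cams, sign_off, bot gives the robot as it stands.
- The arm moves only by the tool apply_moves, never from a script. Its argument "motion" is a list of rows, each an object with "gripper": the opening, from 0 (shut) to 1 (fully open); "slide": the shift along the tool's x, y, z in mm, a list of three; "turn": the turn about the tool's z in rad. A call has 1 to 8 rows; each row is the pose to reach, as a shift and turn from the pose measured when the call began, along the tool's axes at that moment; what a row does not reach only later rows make up. A row lasts 1/10 s, in which the tool goes at most 50 mm and 8.59 degrees, less where a joint would pass 70% of its speed; a pose out of reach is approached as far as the arm can. A call with a gripper value outside its range is refused whole. The fingers move at their own pace and stop on an object; "grip_force" is the grip in N (left out, the last holds). Time passes only in rows, so rows that repeat a pose let the fingers close. It gives the time, the measured TCP pose, the force and the opening at its end, in the units of the state.
- sensors.read_state(): the state, without advancing time (a new reading comes with each control period).
- cams.camera(name): name is "scene" or "top"; returns the picture (384x512x3 uint8, red, green, blue); there is no depth.
- cams.calibration(name): a dict with "fx", "fy", "cx", "cy" (pixels), "rvec" (rotation vector, rad) and "tvec" (3), from world to camera coordinates, as OpenCV has them. Camera axes: x right, y down, z forward; pixel columns grow to the right and rows downward; lengths in m; the calibration is good to about 2 mm. A picture is of the moment at which its call begins. calibration takes no time and is no camera call.
- sign_off(): hands the job in, once; it reports no verdict.
The state is a dict: "t": time; "joint_positions": joint angles; "qvel": joint speeds; "effort": joint torques, N m; "eef_pos": TCP position; "ee_rot": TCP orientation; "wrist_force": force on the tool from outside, world axes, zero at the start; "torque": the same for the moment, N m; "finger_gap": finger opening in m.
Only numpy, scipy, OpenCV 4.12 (cv2) and the standard library are available. Lean on these libraries where they do the work, as an engineer would, in place of code of your own. Each camera call takes 0.05 s, during which the arm holds its last target.

### The job

Tidy the three small parts bins into their dock: nudge each one back until its rear wall lies flush against the long rail, then push the sliding end stop along the rail until the three bins stand side by side in one straight row, closed up without gaps between the fixed end stop and the sliding one. The bins are full of small parts, so slide them on the bench and never lift or tip them, and leave the tape roll, the glue bottle and the motors just behind the dock, and the phone-shaped weight where they are.

Things in the scene. Friction and masses are not known exactly. Their poses are not given: they have to be found in the camera images.
- bin_dock: Dock of bare aluminium fixed to the bench: a straight rail 45 mm high, 6 mm thick, along its y from -165 to +215 mm; no floor plate, bins slide on the bench. Origin: on the bench, on the rail's front face (plane x = 0), which the bins' rear walls must meet. -x points from the rail to the bins and the robot, +y along the rail to the robot's left, z up.
- fixed_face (a point): Middle of the inner face (looking to dock +y) of the fixed end stop at the right end of the rail, 40 mm out from the rail, 22 mm above the bench, at dock y = -150 mm. The stop is a plate 8 mm thick, 45 mm high, reaching 80 mm out from the rail
- end_stop (a joint): Sliding end stop on the rail, in m: 0 = fully open (left, inner face at dock y = +175 mm), growing as it is pushed to the right (dock -y), up to 0.15; inner face at dock y = 0.175 - value. About 2 N of friction; it stays where left. Three bins closed up (198 mm) read 0.127.
- stop_face (a point): Middle of the sliding stop's inner face, 30 mm above the bench, 42 mm out from the rail. Its plate is 8 mm thick, spans 2 to 82 mm out from the rail and 3 to 56 mm above the bench; its outer face, for pushing, is 8 mm to dock +y. A dark saddle, 56 mm high, rides on the rail, within 11 mm in front of it and 34 mm to dock +y.
- part_bin_0: Loose open parts bin, blue, filled with light small screws (contents fixed to it), 94 (x) x 66 (y) mm, 38 mm high, front lip (-x) only 24 mm high, about 0.1 to 0.25 kg. Origin: middle of the underside; front 47 mm to -x, rear wall 47 mm to +x, sides 33 mm to either y.
- part_bin_1: Loose open parts bin, blue, filled with dark small parts (contents fixed to it), 94 (x) x 66 (y) mm, 38 mm high, front lip (-x) only 24 mm high, about 0.1 to 0.25 kg. Origin: middle of the underside; front 47 mm to -x, rear wall 47 mm to +x, sides 33 mm to either y.
- part_bin_2: Loose open parts bin, grey, filled with light caps (contents fixed to it), 94 (x) x 66 (y) mm, 38 mm high, front lip (-x) only 24 mm high, about 0.1 to 0.25 kg. Origin: middle of the underside; front 47 mm to -x, rear wall 47 mm to +x, sides 33 mm to either y.
- film_tape: Bystander: roll of brown tape lying flat, 73 mm across, 19 mm high. Origin: centre of the underside.
- glue_bottle: Bystander: the nearer small glue bottle with a thin spout, standing just behind the dock, 32 mm across, 101 mm high. Origin: centre of the underside.
- motor_0: Bystander: the nearer black motor can, 38 mm across, 28 mm high, behind the dock's right end. Origin: on the bench, 18 mm from the can's axis.
- phone_dummy: Bystander: flat phone-shaped aluminium weight, 140 x 68 x 9 mm, lying in front to the right. Origin: centre of the underside.
Mind the look-alikes: they are no part of the job. Leave any pink look-alike of the part_bin_1 alone. Leave any green look-alike of the part_bin_0 alone.

How it is judged:
By the outcome, as a careful person would: the job done as asked, in the order asked, and still so for the second after the job is handed in, with the robot touching nothing.
It also fails if it takes over 54 s, if anything falls off the work surface, if the arm or the gripper's body presses on something with over 40 N, if the wrist force passes 120 N, or if a joint passes its speed limit or range.

## Working session

There is one attempt and no reset: what is moved stays moved. The work goes in short steps, Python scripts to look and compute and a tool call to move; the robot and the scene stay as the last step left them, time stands still between calls to the robot, and variables do not carry over. Pictures are saved under pics/ and viewed, and the job is handed in when it is done.

Besides the shell and the picture viewer there is one more tool, called after "Call:" as name(argument=value, ...) on one line, values as JSON. apply_moves: Moves the arm, as the interface text tells. Its arguments: {"type":"object","properties":{"motion":{"type":"array"},"grip_force":{"type":"number"}},"required":["motion"]}

```bash
mkdir -p pics; ls; python3 - <<'E'
from rig import sensors,cams,bot
import cv2
print(sensors.read_state())
for n in ("scene","top"):
    im=cams.camera(n); cv2.imwrite(f"pics/{n}0.png",im[:,:,::-1]); print(n,cams.calibration(n))
E
```

```text
pics
{'t': 0.0, 'joint_positions': array([ 1.06950121e+00,  3.07578175e-01,  1.50768023e+00,  2.79871105e-06,
        1.32840583e+00, -7.35340519e-02]), 'qvel': array([-0.0008452 , -0.00043026, -0.00012712, -0.00171183, -0.00021009,
        0.00073374]), 'effort': array([ 1.63299042e-03, -4.57565832e+01, -2.51912141e+01, -8.13668476e-05,
        1.31507800e-02, -3.04590299e-05]), 'eef_pos': array([0.23822978, 0.52255353, 0.2303755 ]), 'ee_rot': array([ 2.64150326,  1.69878059, -0.00285996]), 'wrist_force': array([ 0.0013201 , -0.49317136, -0.15623   ]), 'torque': array([ 0.02123319, -0.03889272,  0.0050009 ]), 'finger_gap': 0.0857502599074742}
scene {'fx': 375.7103801351464, 'fy': 375.7103801351464, 'cx': 250.4900375990734, 'cy': 193.46071191466902, 'rvec': array([ 0.66693703, -2.51738074,  1.27274751]), 'tvec': array([0.54495677, 0.1324813 , 1.02429992])}
top {'fx': 390.6234072108246, 'fy': 390.6234072108246, 'cx': 256.9523350614942, 'cy': 198.42909250833736, 'rvec': array([ 2.12702023, -2.14562885,  0.21846717]), 'tvec': array([0.10868569, 0.56847864, 0.89319763])}
```

View pics/scene0.png

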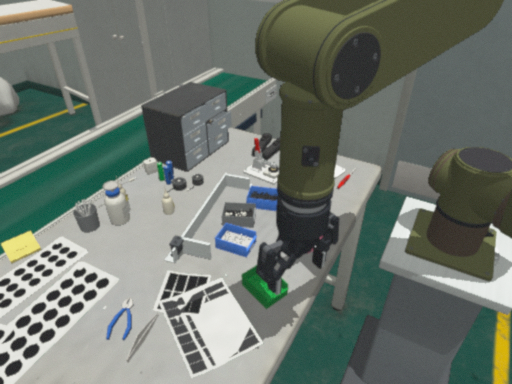

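View pics/top0.png

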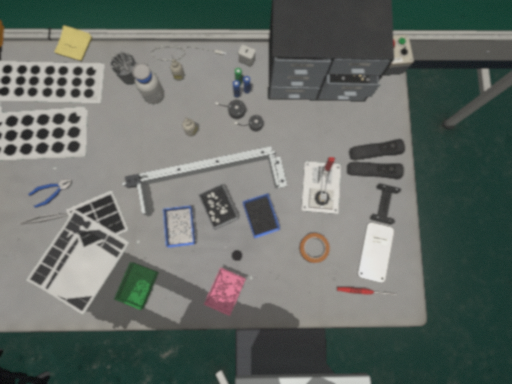

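```bash
python3 - <<'E'
import cv2
a=cv2.imread("pics/top0.png"); c=a[60:330,60:440]; c=cv2.resize(c,None,fx=2.1,fy=2.1,interpolation=cv2.INTER_CUBIC); cv2.imwrite("pics/topz.png",c); print(c.shape)
E
```

```text
(567, 798, 3)
```

View pics/topz.png

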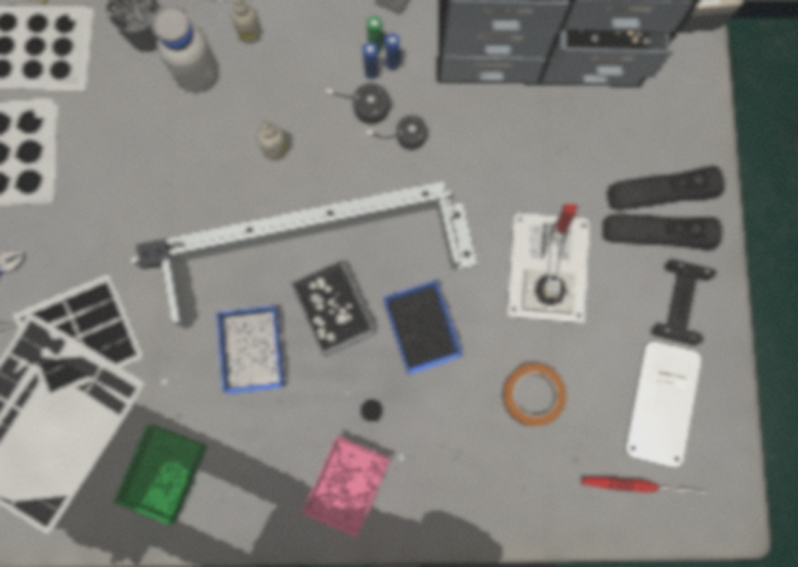

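The top view shows the dock rail from (130,181) to (272,152), with the fixed stop at the right near (281,185) and the sliding stop at the left near (146,210). The bins are light blue at (180,226), grey at (218,206) and dark blue at (261,215). The green and pink look-alikes sit nearer the robot. Next I measure.

```bash
cat > h.py <<'E'
import numpy as np,cv2
from rig import sensors,cams,bot
def cal(n):
    c=cams.calibration(n);K=np.array([[c['fx'],0,c['cx']],[0,c['fy'],c['cy']],[0,0,1]]);R=cv2.Rodrigues(c['rvec'])[0];return K,R,c['tvec'],c['rvec']
def ray(n,uv,z):
    K,R,t,_=cal(n);uv=np.atleast_2d(uv).astype(float);d=np.c_[uv,np.ones(len(uv))]@np.linalg.inv(K).T@R;o=-R.T@t
    return o+d*((z-o[2])/d[:,2])[:,None]
def proj(n,P):
    K,R,t,r=cal(n);return cv2.projectPoints(np.atleast_2d(P).astype(float),r,t,K,None)[0][:,0]
E
python3 - <<'E'
from h import *
a=cv2.imread("pics/top0.png")
for n in("top","scene"):
    K,R,t,_=cal(n);print(n,-R.T@t)
hsv=cv2.cvtColor(a,cv2.COLOR_BGR2HSV)
m=((hsv[...,0]>100)&(hsv[...,0]<125)&(hsv[...,1]>120)).astype(np.uint8)*255
m[:190]=0;m[250:]=0;m[:,:150]=0;m[:,290:]=0
def rep(c,name):
    r=cv2.minAreaRect(c);b=cv2.boxPoints(r);print(name,r)
    print(np.round(ray("top",b,.036)[:,:2],4).tolist())
cs=cv2.findContours(m,cv2.RETR_EXTERNAL,cv2.CHAIN_APPROX_NONE)[0]
for c in cs:
    if cv2.contourArea(c)>100: rep(c,"blue")
g=hsv[...,2];d=((g<95)).astype(np.uint8)*255
d[:180]=0;d[232:]=0;d[:,:195]=0;d[:,240:]=0
cs=cv2.findContours(d,cv2.RETR_EXTERNAL,cv2.CHAIN_APPROX_NONE)[0]
for c in cs:
    if cv2.contourArea(c)>100: rep(c,"grey")
w=((g>165)&(hsv[...,1]<40)).astype(np.uint8)*255;w[:140]=0;w[220:]=0;w[:,:115]=0;w[:,290:]=0
big=cv2.resize(a[135:265,110:300],None,fx=4,fy=4,interpolation=cv2.INTER_CUBIC);cv2.imwrite("pics/z4.png",big)
cv2.imwrite("pics/w4.png",cv2.resize((w|m|d)[135:265,110:300],None,fx=4,fy=4,interpolation=cv2.INTER_NEAREST))
E
```

```text
top [0.3990905  0.12548493 0.97865359]
scene [0.09229779 0.91687872 0.71731028]
grey ((217.86582946777344, 205.29269409179688), (34.92151641845703, 25.492708206176758), 65.224853515625)
[[0.5821, 0.2454], [0.6086, 0.1889], [0.5295, 0.153], [0.5039, 0.2089]]
```

View pics/z4.png

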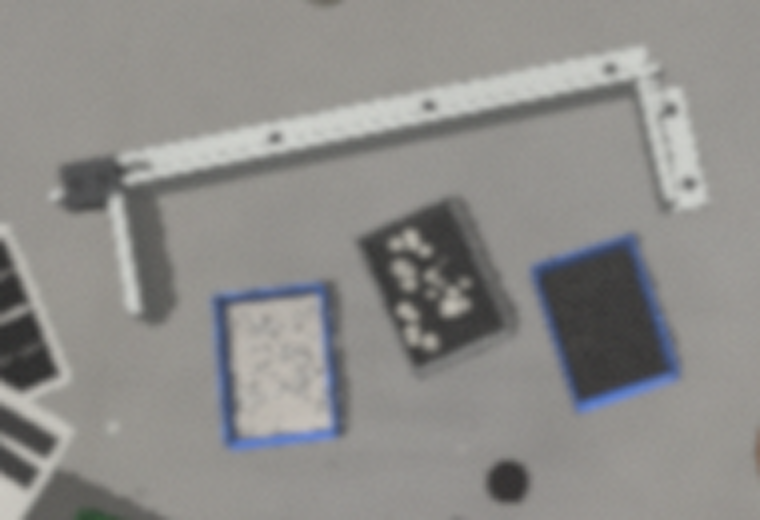

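View pics/w4.png

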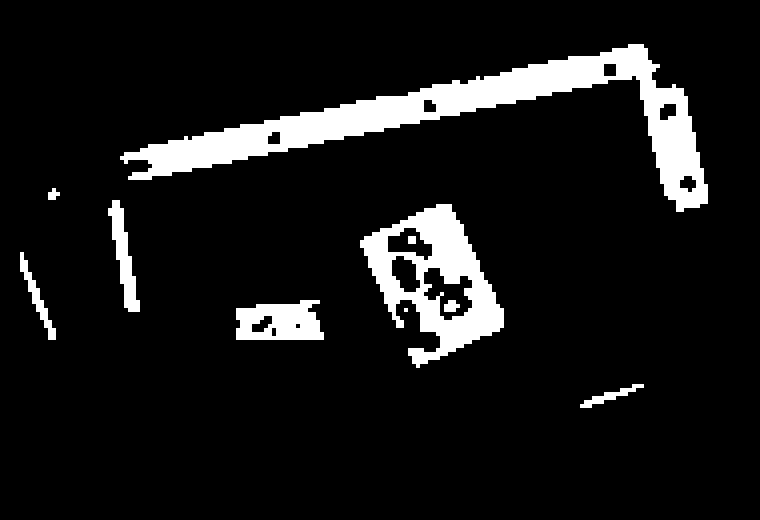

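```bash
python3 - <<'E'
from h import *
f=lambda L:(np.array(L)+.5)/4-.5+[110,135]
a=cv2.imread("pics/top0.png");g=cv2.cvtColor(a,cv2.COLOR_BGR2GRAY).astype(float)
# rail edges subpixel: steepest gradient along columns
lo=[];up=[]
for u in range(148,262):
    vc=int(round(135+(170-(u-142)*4*(170-62)/(4*(266-142)))/4))
    v0=vc-9;col=cv2.GaussianBlur(g[v0:vc+10,u-1:u+2].mean(1)[:,None],(1,5),0)[:,0];d=np.gradient(col)
    up.append((u,v0+np.argmax(d)));lo.append((u,v0+np.argmin(d)))
for n,L,z in(("front bottom",lo,0.0),("back top",up,.045)):
    P=ray("top",L,z)[:,:2].astype(np.float32)
    vx,vy,x0,y0=cv2.fitLine(P,cv2.DIST_HUBER,0,.001,.001)[:,0]
    s=np.sign(vy);vx*=s;vy*=s
    print(n,"dir",vx,vy,"ang",np.degrees(np.arctan2(-vx,vy)),"pt",x0,y0, "x at y=.12",x0+vx/vy*(.12-y0))
B={"b0":[(213,297),(325,284),(340,435),(229,447)],"grey":[(360,240),(458,198),(515,330),(420,378)],"b1":[(533,267),(634,236),(680,375),(578,410)]}
for k,L in B.items():
    uv=f(L);P=np.r_[ray("top",uv[:2],.038),ray("top",uv[2:],.024)][:,:2]
    print(k,np.round(P,4).tolist(),"c",P.mean(0).round(4),"w",np.linalg.norm(P[0]-P[1]).round(4),np.linalg.norm(P[2]-P[3]).round(4),"l",np.linalg.norm(P[0]-P[3]).round(4),np.linalg.norm(P[1]-P[2]).round(4),"yaw",np.degrees(np.arctan2(*( (P[0]+P[1]-P[2]-P[3])[::-1]))).round(1))
print("stop top", ray("top",f([(107,195),(120,195),(127,312),(140,312)]),.056)[:,:2].round(4).tolist())
print("fixed inner: top front, bottom front", ray("top",f([(664,205)]),.0), ray("top",f([(675,208)]),.045))
print("fixed corner bottom", ray("top",f([(638,95)]),.0))
print(ray("scene",[(196,253)],.0))
E
```

```text
front bottom dir -0.20745069 0.9782455 ang 11.972997 pt 0.6606571 0.23648612 x at y=.12 0.6853596
back top dir -0.208214 0.9780833 ang 12.017708 pt 0.6693442 0.23165976 x at y=.12 0.6931143
b0 [[0.5475, 0.3318], [0.555, 0.2643], [0.4645, 0.2555], [0.4579, 0.3223]] c [0.5062 0.2935] w 0.0679 0.0671 l 0.0902 0.091 yaw 5.8
grey [[0.5821, 0.2436], [0.608, 0.1839], [0.5278, 0.1493], [0.4987, 0.2074]] c [0.5542 0.196 ] w 0.0651 0.065 l 0.0909 0.0873 yaw 23.4
b1 [[0.5646, 0.1379], [0.5835, 0.0759], [0.4992, 0.0483], [0.4783, 0.111]] c [0.5314 0.0933] w 0.0649 0.0662 l 0.0904 0.0887 yaw 17.7
stop top [[0.6071, 0.3933], [0.6071, 0.3855], [0.536, 0.3783], [0.536, 0.3706]]
fixed inner: top front, bottom front [[ 6.11115421e-01  5.42754005e-02 -1.11022302e-16]] [[0.5994487  0.05084749 0.045     ]]
fixed corner bottom [[0.684298   0.06977609 0.        ]]
[[ 5.80462283e-01  3.74776389e-01 -1.11022302e-16]]
```

```bash
cat >> h.py <<'E'
A=np.radians(12.0);C,S=np.cos(A),np.sin(A)
def dock(P): P=np.atleast_2d(P);return np.c_[C*P[:,0]+S*P[:,1]-.696,-S*P[:,0]+C*P[:,1]-.076]
def world(s,t): return np.array([C*(s+.696)-S*(t+.076),S*(s+.696)+C*(t+.076)])
def go(s,t,z):
    st=sensors.read_state();R=cv2.Rodrigues(st['ee_rot'])[0]
    d=np.r_[world(s,t),z]-st['eef_pos'];ang=np.degrees(np.arctan2(R[1,0],R[0,0]))
    print("now dock",dock(st['eef_pos'][:2]).round(4),"z",st['eef_pos'][2].round(4),"xang",ang.round(2),"F",st['wrist_force'].round(1),"gap",round(st['finger_gap'],4))
    print("slide mm",(R.T@d*1000).round(1),"turn",-np.radians((102-ang+180)%360-180).round(4), 't',st['t'])
E
python3 - <<'E'
from h import *
go(-.220,.108,.15)
f=lambda L:(np.array(L)+.5)/4-.5+[110,135]
print("disc",dock(ray("top",f([(507,480)]),.01)[:,:2]))
print("pink/green tops",dock(ray("top",[(140,262),(157,268),(222,267),(245,275)],.03)[:,:2]))
print("bottle,motor base",dock(ray("top",[(190,128),(256,123)],.01)[:,:2]))
E
```

```text
now dock [[-0.3543  0.3857]] z 0.2305 xang 65.49 F [-0.2 -0.2 -0.3] gap 0.0853
slide mm [-143.2  273.1   80.7] turn -0.6372 t 0.1
disc [[-0.23638672 -0.01545104]]
pink/green tops [[-0.20439154  0.21171743]
 [-0.22706416  0.17482886]
 [-0.25844502  0.02371664]
 [-0.28876554 -0.02586662]]
bottle,motor base [[ 0.10849814  0.0339227 ]
 [ 0.0858211  -0.13674758]]
```

Call:
apply_moves(motion=[{"gripper":0.3,"slide":[-20,40,10],"turn":-0.1},{"gripper":0.3,"slide":[-40,80,20],"turn":-0.2},{"gripper":0.3,"slide":[-60,120,30],"turn":-0.3},{"gripper":0.3,"slide":[-80,160,45],"turn":-0.4},{"gripper":0.3,"slide":[-100,200,60],"turn":-0.5},{"gripper":0.3,"slide":[-125,240,70],"turn":-0.6},{"gripper":0.3,"slide":[-143,273,80],"turn":-0.637},{"gripper":0.3,"slide":[-143,273,80],"turn":-0.637}])

```text
t: 0.9
eef_pos: [0.4287, 0.2751, 0.1491]
ee_rot: [1.982, 2.436, -0.008]
wrist_force: [-0.3, 1.0, -0.2]
finger_gap: 0.0256
```

```bash
python3 - <<'E'
from h import *
go(-.220,.108,.005)
cv2.imwrite("pics/s1.png",cams.camera("scene")[:,:,::-1])
E
```

```text
now dock [[-0.2195  0.1039]] z 0.1491 xang 101.74 F [-0.3  1.  -0.2] gap 0.0256
slide mm [  4.6  -0.  144.1] turn -0.0046 t 0.9
```

View pics/s1.png

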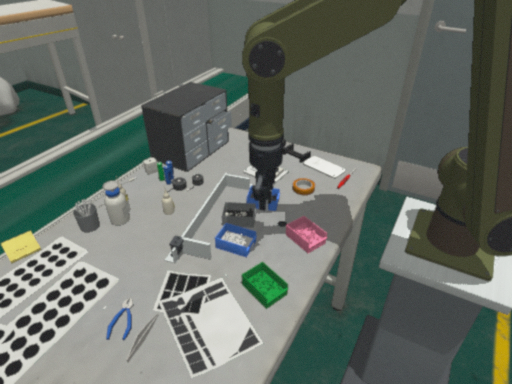

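Call:
apply_moves(motion=[{"gripper":0.3,"slide":[5,0,40],"turn":-0.005},{"gripper":0.3,"slide":[5,0,80],"turn":-0.005},{"gripper":0.3,"slide":[5,0,110],"turn":-0.005},{"gripper":0.3,"slide":[5,0,130],"turn":-0.005},{"gripper":0.3,"slide":[5,0,142],"turn":-0.005},{"gripper":0.3,"slide":[5,0,143],"turn":-0.005}])

```text
t: 1.55
eef_pos: [0.425, 0.2819, 0.0055]
ee_rot: [-1.975, -2.441, 0.01]
wrist_force: [-1.0, 0.1, 0.2]
finger_gap: 0.0256
```

```bash
python3 - <<'E'
from h import *
go(-.105,.108,.005)
print(proj("scene",sensors.read_state()['eef_pos']))
im=cams.camera("scene")[:,:,::-1]
cv2.imwrite("pics/s2.png",cv2.resize(im[150:330,150:350],None,fx=3,fy=3,interpolation=cv2.INTER_CUBIC))
E
```

```text
now dock [[-0.2217  0.1113]] z 0.0055 xang 102.06 F [-1.   0.1  0.2] gap 0.0256
slide mm [ -3.5 116.7  -0.2] turn 0.001 t 1.55
[[264.0297049  250.27606121]]
```

View pics/s2.png

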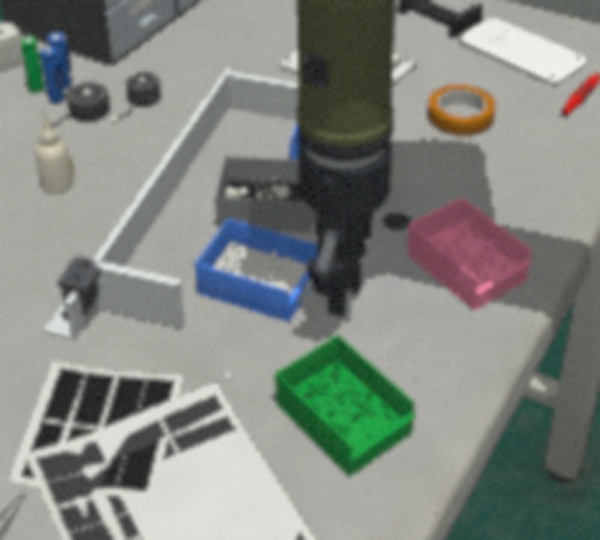

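The fingers are down just in front of the blue bin's lip, near (330,290) in the zoomed picture. I start pushing.

Call:
apply_moves(motion=[{"gripper":0.3,"slide":[-2,12,0],"turn":0},{"gripper":0.3,"slide":[-3,24,0],"turn":0},{"gripper":0.3,"slide":[-3,36,0],"turn":0},{"gripper":0.3,"slide":[-3,48,0],"turn":0},{"gripper":0.3,"slide":[-3,60,0],"turn":0},{"gripper":0.3,"slide":[-3,72,0],"turn":0},{"gripper":0.3,"slide":[-3,84,0],"turn":0},{"gripper":0.3,"slide":[-3,96,0],"turn":0}])

```text
t: 2.4
eef_pos: [0.5212, 0.2993, 0.0058]
ee_rot: [-1.975, -2.441, 0.008]
wrist_force: [-0.8, -0.6, 0.5]
finger_gap: 0.0259
```

```bash
python3 - <<'E'
from h import *
go(-.105,.108,.005)
im=cams.camera("scene")[:,:,::-1]
cv2.imwrite("pics/s3.png",cv2.resize(im[150:330,150:350],None,fx=3,fy=3,interpolation=cv2.INTER_CUBIC))
E
```

```text
now dock [[-0.124   0.1084]] z 0.0058 xang 102.04 F [-0.8 -0.6  0.5] gap 0.0259
slide mm [-0.4 19.   0.7] turn 0.0008 t 2.4
```

View pics/s3.png

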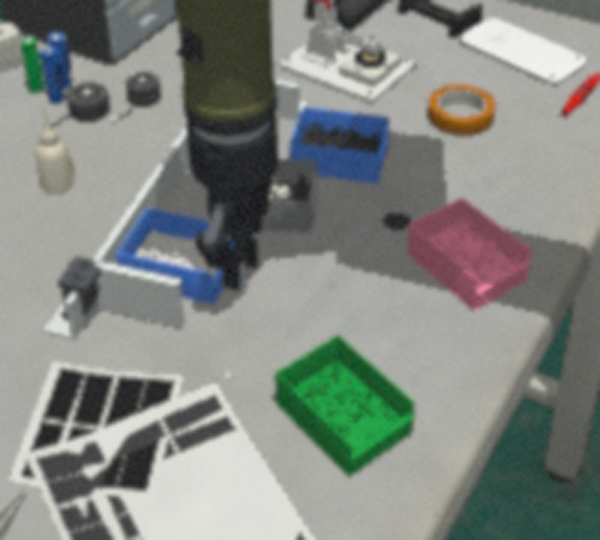

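The bin is squared on the fingers and about 20 mm off the rail.

Call:
apply_moves(motion=[{"gripper":0.3,"slide":[0,4,1],"turn":0},{"gripper":0.3,"slide":[0,8,1],"turn":0},{"gripper":0.3,"slide":[0,11,1],"turn":0},{"gripper":0.3,"slide":[0,14,1],"turn":0},{"gripper":0.3,"slide":[0,16,1],"turn":0},{"gripper":0.3,"slide":[0,17,1],"turn":0}])

```text
t: 3.05
eef_pos: [0.5257, 0.3, 0.0038]
ee_rot: [-1.968, -2.43, 0.039]
wrist_force: [-27.3, -2.6, 21.1]
finger_gap: 0.0255
```

Call:
apply_moves(motion=[{"gripper":0.3,"slide":[0,1,0],"turn":0},{"gripper":0.3,"slide":[0,2,0],"turn":0}])

```text
t: 3.25
eef_pos: [0.5256, 0.2999, 0.0034]
ee_rot: [-1.966, -2.429, 0.044]
wrist_force: [-12.9, -1.8, 1.2]
finger_gap: 0.0258
```

Call:
apply_moves(motion=[{"gripper":0.3,"slide":[0,1,0],"turn":0},{"gripper":0.3,"slide":[0,2,0],"turn":0}])

```text
t: 3.45
eef_pos: [0.5254, 0.2998, 0.0031]
ee_rot: [-1.964, -2.427, 0.05]
wrist_force: [-9.5, -1.5, 7.0]
finger_gap: 0.0257
```

```bash
python3 - <<'E'
from h import *
go(-.105,.108,.005)
im=cams.camera("scene")[:,:,::-1]
cv2.imwrite("pics/s4.png",cv2.resize(im[200:270,170:260],None,fx=7,fy=7,interpolation=cv2.INTER_CUBIC))
im=cams.camera("top")[:,:,::-1]
cv2.imwrite("pics/t4.png",cv2.resize(im[135:265,110:300],None,fx=4,fy=4,interpolation=cv2.INTER_CUBIC))
E
```

```text
now dock [[-0.1197  0.108 ]] z 0.0031 xang 102.02 F [-9.5 -1.5  7. ] gap 0.0257
slide mm [-0.  14.6 -2.4] turn 0.0004 t 3.45
```

View pics/s4.png

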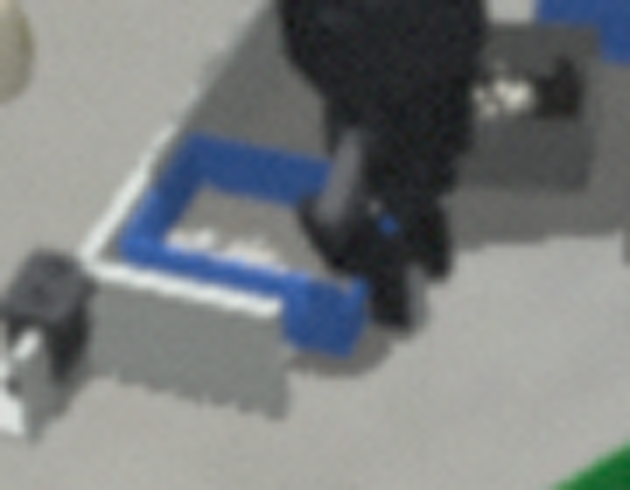

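View pics/t4.png

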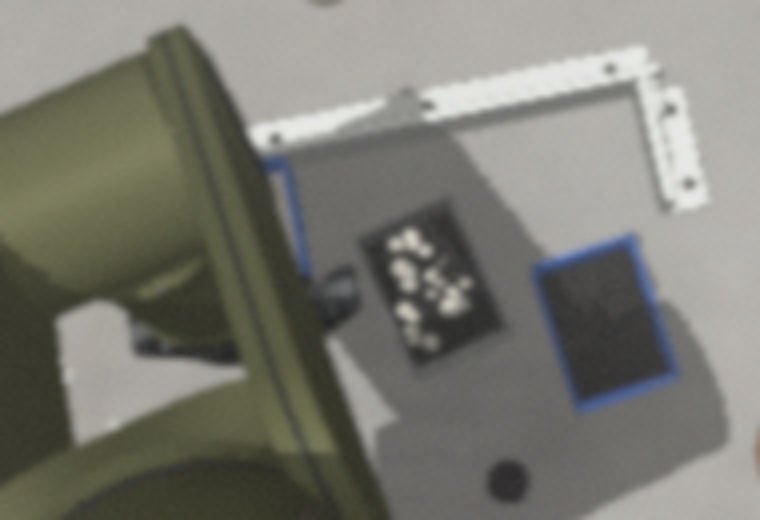

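```bash
python3 - <<'E'
from h import *
f=lambda L:(np.array(L)+.5)/4-.5+[110,135]
print(dock(ray("top",f([(264,160),(285,157)]),.038)[:,:2]))
k=lambda L:(np.array(L)+.5)/7-.5+[170,200]
print(dock(ray("scene",k([(195,138),(127,232),(365,290)]),.038)[:,:2]))
print("front lip bottom corner z0",dock(ray("scene",k([(352,355)]),.0)[:,:2]))
for s in (-.047-.047,-.1,-.105):print(s,proj("scene",[np.r_[world(s,.108+.033),0.0],np.r_[world(s,.141),.024]]).round(1), k([(352,355),(365,290)]).round(1))
E
```

```text
[[-0.01403022  0.08916024]
 [-0.01490703  0.0762155 ]]
[[-0.01815535  0.08162648]
 [-0.01648905  0.14058689]
 [-0.11553087  0.14325892]]
front lip bottom corner z0 [[-0.1072232   0.14144525]]
-0.094 [[215.3 249.1]
 [214.8 242.6]] [[219.9 250.3]
 [221.7 241. ]]
-0.1 [[217.4 249.6]
 [216.9 243.1]] [[219.9 250.3]
 [221.7 241. ]]
-0.105 [[219.1 250. ]
 [218.6 243.5]] [[219.9 250.3]
 [221.7 241. ]]
```

Both views put the bin's rear rim about 14 mm in front of my rail line. The two stops' front ends also measure 12–14 mm too far out. So my rail plane was wrong: the real front face is at d≈0.683, and the bin is flush against it. I correct the frame, back off and check.

```bash
sed -i 's/-\.696/-.683/; s/s+\.696/s+.683/g' h.py; grep -n 683 h.py; python3 - <<'E'
from h import *
print(cv2.Rodrigues(sensors.read_state()['ee_rot'])[0].round(3))
go(-.150,.108,.006);go(-.15,.108,.09);go(-.182,-.003,.09)
E
```

```text
11:def dock(P): P=np.atleast_2d(P);return np.c_[C*P[:,0]+S*P[:,1]-.683,-S*P[:,0]+C*P[:,1]-.076]
12:def world(s,t): return np.array([C*(s+.683)-S*(t+.076),S*(s+.683)+C*(t+.076)])
[[-0.208  0.977 -0.035]
 [ 0.978  0.208 -0.013]
 [-0.005 -0.037 -0.999]]
now dock [[-0.1067  0.108 ]] z 0.0031 xang 102.02 F [-8.3 -0.9  6.3] gap 0.0254
slide mm [ -0.  -43.4  -1.3] turn 0.0003 t 3.55
now dock [[-0.1067  0.108 ]] z 0.0031 xang 102.02 F [-8.3 -0.9  6.3] gap 0.0254
slide mm [ -0.4 -46.4 -85.2] turn 0.0003 t 3.55
now dock [[-0.1067  0.108 ]] z 0.0031 xang 102.02 F [-8.3 -0.9  6.3] gap 0.0254
slide mm [-111.4  -78.4  -83.5] turn 0.0003 t 3.55
```

Call:
apply_moves(motion=[{"gripper":0.3,"slide":[0,-20,-1],"turn":0},{"gripper":0.3,"slide":[0,-44,-5],"turn":0},{"gripper":0.3,"slide":[0,-46,-40],"turn":0},{"gripper":0.3,"slide":[0,-46,-85],"turn":0},{"gripper":0.3,"slide":[-40,-60,-85],"turn":0},{"gripper":0.3,"slide":[-80,-70,-85],"turn":0},{"gripper":0.3,"slide":[-111,-78,-84],"turn":0},{"gripper":0.3,"slide":[-111,-78,-84],"turn":0}])

```text
t: 4.35
eef_pos: [0.4765, 0.1729, 0.0909]
ee_rot: [-1.97, -2.425, 0.049]
wrist_force: [-0.1, 0.7, 0.2]
finger_gap: 0.0254
```

```bash
python3 - <<'E'
from h import *
go(-.182,-.003,.006)
print(cv2.Rodrigues(sensors.read_state()['ee_rot'])[0].round(3)[2])
im=cams.camera("scene")[:,:,::-1]
cv2.imwrite("pics/s5.png",cv2.resize(im[150:280,160:310],None,fx=5,fy=4,interpolation=cv2.INTER_CUBIC))
im=cams.camera("top")[:,:,::-1]
cv2.imwrite("pics/t5.png",cv2.resize(im[135:265,110:300],None,fx=4,fy=4,interpolation=cv2.INTER_CUBIC))
E
```

```text
now dock [[-0.1809 -0.0059]] z 0.0909 xang 101.83 F [-0.1  0.7  0.2] gap 0.0254
slide mm [ 3.5  1.9 84.9] turn -0.003 t 4.35
[-0.007 -0.035 -0.999]
```

View pics/s5.png

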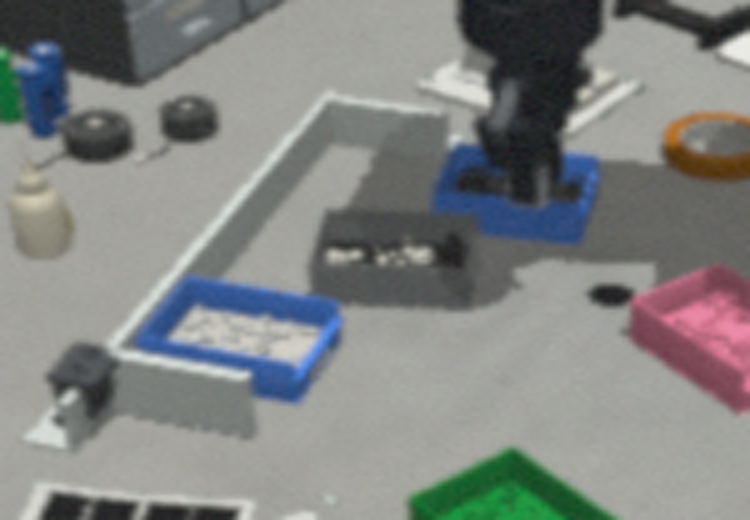

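View pics/t5.png

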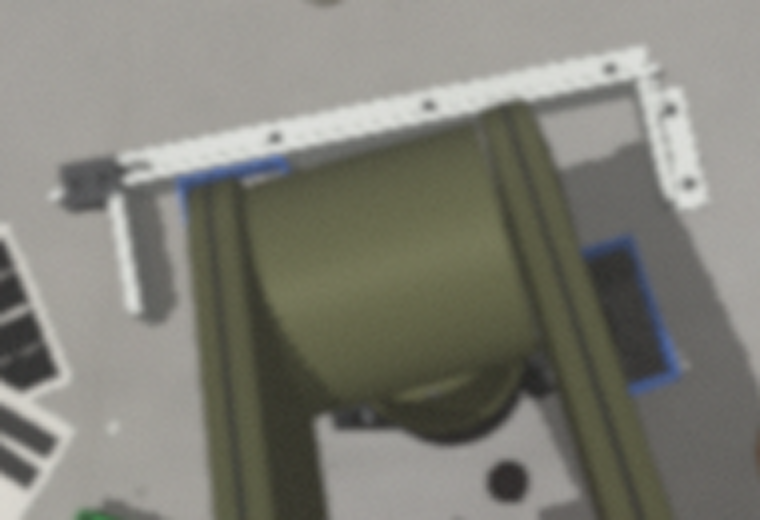

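Bin 0 is flush against the rail in both views. Next is the grey bin.

Call:
apply_moves(motion=[{"gripper":0.3,"slide":[3,0,30],"turn":-0.003},{"gripper":0.3,"slide":[3,1,60],"turn":-0.003},{"gripper":0.3,"slide":[3,1,80],"turn":-0.003},{"gripper":0.3,"slide":[3,2,85],"turn":-0.003},{"gripper":0.3,"slide":[3,2,85],"turn":-0.003}])

```text
t: 4.95
eef_pos: [0.4766, 0.1792, 0.0052]
ee_rot: [-1.964, -2.429, 0.045]
wrist_force: [0.1, -0.1, 0.4]
finger_gap: 0.0254
```

```bash
python3 - <<'E'
from h import *
go(-.106,-.003,.006)
E
```

```text
now dock [[-0.1795  0.0002]] z 0.0052 xang 102.11 F [ 0.1 -0.1  0.4] gap 0.0254
slide mm [-3.4 73.5 -3.3] turn 0.0019 t 4.95
```

Call:
apply_moves(motion=[{"gripper":0.3,"slide":[-2,10,0],"turn":0},{"gripper":0.3,"slide":[-3,19,-1],"turn":0},{"gripper":0.3,"slide":[-3,28,-1],"turn":0},{"gripper":0.3,"slide":[-3,36,-1],"turn":0},{"gripper":0.3,"slide":[-3,44,-2],"turn":0},{"gripper":0.3,"slide":[-3,52,-2],"turn":0},{"gripper":0.3,"slide":[-3,60,-3],"turn":0},{"gripper":0.3,"slide":[-3,64,-3],"turn":0}])

```text
t: 5.75
eef_pos: [0.5413, 0.1901, 0.0062]
ee_rot: [-1.964, -2.43, 0.044]
wrist_force: [-1.7, -0.5, 1.6]
finger_gap: 0.0258
```

```bash
python3 - <<'E'
from h import *
go(-.106,-.003,.006)
im=cams.camera("scene")[:,:,::-1]
cv2.imwrite("pics/s6.png",cv2.resize(im[150:280,160:310],None,fx=5,fy=4,interpolation=cv2.INTER_CUBIC))
E
```

```text
now dock [[-0.114  -0.0026]] z 0.0062 xang 102.1 F [-1.7 -0.5  1.6] gap 0.0258
slide mm [-0.4  8.  -0.1] turn 0.0018 t 5.75
```

View pics/s6.png

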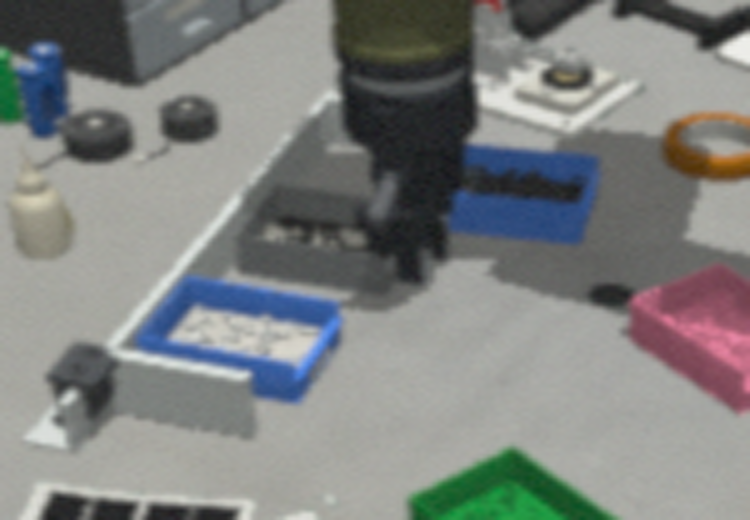

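The grey bin is square and nearly at the rail. The next call makes the final push and then backs off.

Call:
apply_moves(motion=[{"gripper":0.3,"slide":[0,3,0],"turn":0},{"gripper":0.3,"slide":[0,6,0],"turn":0},{"gripper":0.3,"slide":[0,9,0],"turn":0},{"gripper":0.3,"slide":[0,12,0],"turn":0},{"gripper":0.3,"slide":[0,12,0],"turn":0}])

```text
t: 6.3
eef_pos: [0.5485, 0.1915, 0.0054]
ee_rot: [-1.961, -2.425, 0.055]
wrist_force: [-9.2, -1.0, 7.6]
finger_gap: 0.0258
```

```bash
python3 - <<'E'
from h import *
go(-.150,-.003,.006)
go(-.15,-.003,.09)
go(-.225,-.097,.09)
E
```

```text
now dock [[-0.1067 -0.0027]] z 0.0054 xang 102.1 F [-9.2 -1.   7.6] gap 0.0258
slide mm [ -0.2 -43.3   1.1] turn 0.0018 t 6.3
now dock [[-0.1067 -0.0027]] z 0.0054 xang 102.1 F [-9.2 -1.   7.6] gap 0.0258
slide mm [ -0.6 -46.8 -82.8] turn 0.0018 t 6.3
now dock [[-0.1067 -0.0027]] z 0.0054 xang 102.1 F [-9.2 -1.   7.6] gap 0.0258
slide mm [ -94.5 -121.9  -79.2] turn 0.0018 t 6.3
```

Call:
apply_moves(motion=[{"gripper":0.3,"slide":[0,-20,0],"turn":0},{"gripper":0.3,"slide":[0,-44,-5],"turn":0},{"gripper":0.3,"slide":[0,-47,-40],"turn":0},{"gripper":0.3,"slide":[0,-47,-83],"turn":0},{"gripper":0.3,"slide":[-30,-70,-83],"turn":0},{"gripper":0.3,"slide":[-60,-95,-81],"turn":0},{"gripper":0.3,"slide":[-94,-122,-79],"turn":0},{"gripper":0.3,"slide":[-94,-122,-79],"turn":0}])

```text
t: 7.1
eef_pos: [0.4486, 0.0718, 0.0897]
ee_rot: [-1.963, -2.421, 0.06]
wrist_force: [0.1, 0.1, 0.3]
finger_gap: 0.0257
```

```bash
python3 - <<'E'
from h import *
go(-.225,-.097,.006)
E
```

```text
now dock [[-0.2293 -0.0991]] z 0.0897 xang 101.94 F [0.1 0.1 0.3] gap 0.0257
slide mm [ 2.6  8.  83.4] turn -0.0011 t 7.1
```

Call:
apply_moves(motion=[{"gripper":0.3,"slide":[2,2,30],"turn":0},{"gripper":0.3,"slide":[2,4,60],"turn":0},{"gripper":0.3,"slide":[2,6,78],"turn":0},{"gripper":0.3,"slide":[2,7,84],"turn":0},{"gripper":0.3,"slide":[2,7,84],"turn":0}])

```text
t: 7.6
eef_pos: [0.452, 0.0742, 0.0048]
ee_rot: [-1.963, -2.421, 0.061]
wrist_force: [-0.5, 0.2, 0.4]
finger_gap: 0.0257
```

```bash
python3 - <<'E'
from h import *
go(-.116,-.097,.006)
im=cams.camera("scene")[:,:,::-1]
cv2.imwrite("pics/s7.png",cv2.resize(im[150:280,160:310],None,fx=5,fy=4,interpolation=cv2.INTER_CUBIC))
E
```

```text
now dock [[-0.2255 -0.0973]] z 0.0048 xang 101.94 F [-0.5  0.2  0.4] gap 0.0257
slide mm [  0.4 109.3  -6.1] turn -0.001 t 7.6
```

View pics/s7.png

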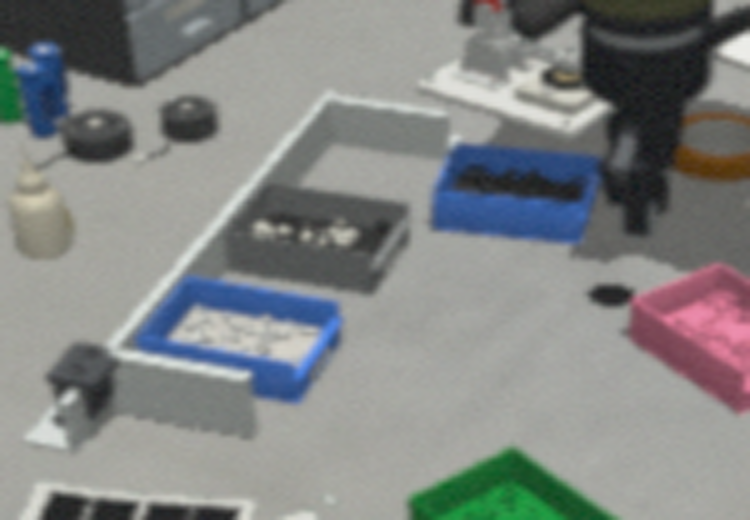

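The grey bin sits at the rail. The fingers are in front of the dark blue bin's lip, clear of the tape.

Call:
apply_moves(motion=[{"gripper":0.3,"slide":[0,13,-1],"turn":0},{"gripper":0.3,"slide":[0,27,-2],"turn":0},{"gripper":0.3,"slide":[0,41,-3],"turn":0},{"gripper":0.3,"slide":[0,55,-3],"turn":0},{"gripper":0.3,"slide":[0,68,-4],"turn":0},{"gripper":0.3,"slide":[0,81,-5],"turn":0},{"gripper":0.3,"slide":[0,94,-6],"turn":0},{"gripper":0.3,"slide":[0,105,-6],"turn":0}])

```text
t: 8.45
eef_pos: [0.5564, 0.0963, 0.0073]
ee_rot: [-1.963, -2.422, 0.059]
wrist_force: [-0.9, -0.2, 0.8]
finger_gap: 0.0256
```

Call:
apply_moves(motion=[{"gripper":0.3,"slide":[0,3,0],"turn":0},{"gripper":0.3,"slide":[0,6,0],"turn":0},{"gripper":0.3,"slide":[0,10,0],"turn":0},{"gripper":0.3,"slide":[0,14,0],"turn":0},{"gripper":0.3,"slide":[0,16,0],"turn":0}])

```text
t: 8.95
eef_pos: [0.5681, 0.0989, 0.0063]
ee_rot: [-1.96, -2.418, 0.068]
wrist_force: [-9.1, -3.2, 7.7]
finger_gap: 0.0258
```

```bash
python3 - <<'E'
from h import *
go(-.150,-.097,.006)
go(-.150,-.097,.13)
E
```

```text
now dock [[-0.1067 -0.0974]] z 0.0063 xang 101.97 F [-9.1 -3.2  7.7] gap 0.0258
slide mm [  0.4 -43.2   2.5] turn -0.0005 t 8.95
now dock [[-0.1067 -0.0974]] z 0.0063 xang 101.97 F [-9.1 -3.2  7.7] gap 0.0258
slide mm [  -0.3  -49.6 -121.3] turn -0.0005 t 8.95
```

Call:
apply_moves(motion=[{"gripper":0.3,"slide":[0,-20,1],"turn":0},{"gripper":0.3,"slide":[0,-44,0],"turn":0},{"gripper":0.3,"slide":[0,-49,-40],"turn":0},{"gripper":0.3,"slide":[0,-50,-80],"turn":0},{"gripper":0.0,"slide":[0,-50,-120],"turn":0},{"gripper":0.0,"slide":[0,-50,-120],"turn":0}])

```text
t: 9.55
eef_pos: [0.5301, 0.091, 0.1343]
ee_rot: [-1.966, -2.426, 0.054]
wrist_force: [1.1, 1.0, 0.6]
finger_gap: 0.0003
```

```bash
python3 - <<'E'
from h import *
go(-.06,.235,.13)
E
```

```text
now dock [[-0.1455 -0.0972]] z 0.1343 xang 101.97 F [1.1 1.  0.6] gap 0.0003
slide mm [332.2  85.3  -1.3] turn -0.0006 t 9.55
```

Call:
apply_moves(motion=[{"gripper":0.0,"slide":[45,0,-15],"turn":0},{"gripper":0.0,"slide":[90,0,-15],"turn":0},{"gripper":0.0,"slide":[135,10,-15],"turn":0},{"gripper":0.0,"slide":[180,25,-15],"turn":0},{"gripper":0.0,"slide":[225,40,-10],"turn":0},{"gripper":0.0,"slide":[270,60,-5],"turn":0},{"gripper":0.0,"slide":[310,80,-1],"turn":0},{"gripper":0.0,"slide":[332,85,-1],"turn":0}])

```text
t: 10.35
eef_pos: [0.545, 0.4373, 0.1275]
ee_rot: [-1.963, -2.427, 0.052]
wrist_force: [0.4, -0.2, 0.6]
finger_gap: 0.0001
```

```bash
python3 - <<'E'
from h import *
go(-.052,.235,.018)
im=cams.camera("scene")[:,:,::-1]
cv2.imwrite("pics/s8.png",cv2.resize(im[130:290,140:300],None,fx=4,fy=3.7,interpolation=cv2.INTER_CUBIC))
im=cams.camera("top")[:,:,::-1]
cv2.imwrite("pics/t8.png",cv2.resize(im[135:265,110:300],None,fx=4,fy=4,interpolation=cv2.INTER_CUBIC))
E
```

```text
now dock [[-0.059   0.2384]] z 0.1275 xang 102.07 F [ 0.4 -0.2  0.6] gap 0.0001
slide mm [ -2.8  11.2 109.2] turn 0.0013 t 10.35
```

View pics/s8.png

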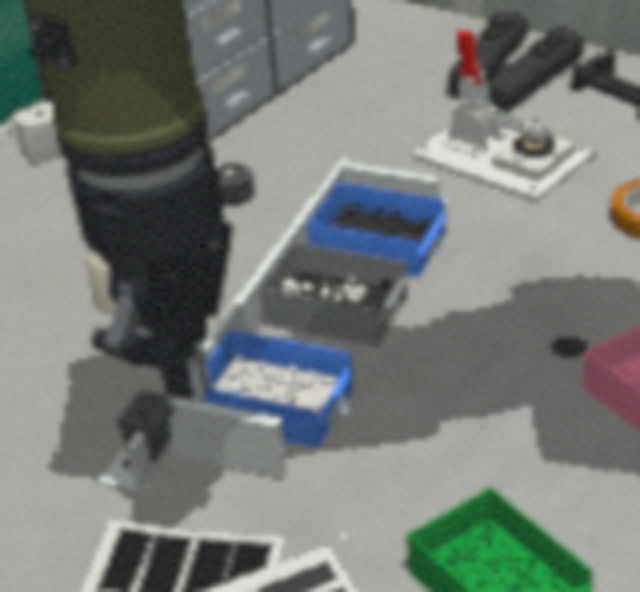

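View pics/t8.png

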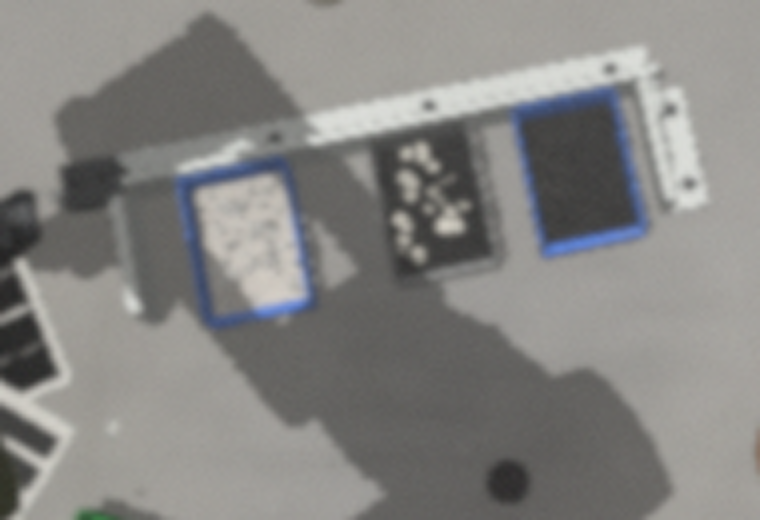

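All three bins stand flush along the rail. I go down outside the sliding stop, clear of its saddle.

Call:
apply_moves(motion=[{"gripper":0.0,"slide":[0,4,30],"turn":0},{"gripper":0.0,"slide":[-1,7,60],"turn":0},{"gripper":0.0,"slide":[-3,10,90],"turn":0},{"gripper":0.0,"slide":[-3,11,109],"turn":0},{"gripper":0.0,"slide":[-3,11,109],"turn":0}])

```text
t: 10.95
eef_pos: [0.5488, 0.4317, 0.0144]
ee_rot: [-1.961, -2.426, 0.066]
wrist_force: [-0.6, -0.9, -0.0]
finger_gap: 0.0002
```

```bash
python3 - <<'E'
from h import *
go(-.045,.12,.02)
im=cams.camera("scene")[:,:,::-1]
cv2.imwrite("pics/s9.png",cv2.resize(im[130:290,140:300],None,fx=4,fy=3.7,interpolation=cv2.INTER_CUBIC))
E
```

```text
now dock [[-0.0564  0.2321]] z 0.0144 xang 102.11 F [-0.6 -0.9 -0. ] gap 0.0002
slide mm [-112.2   11.    -5. ] turn 0.0019 t 10.95
```

View pics/s9.png

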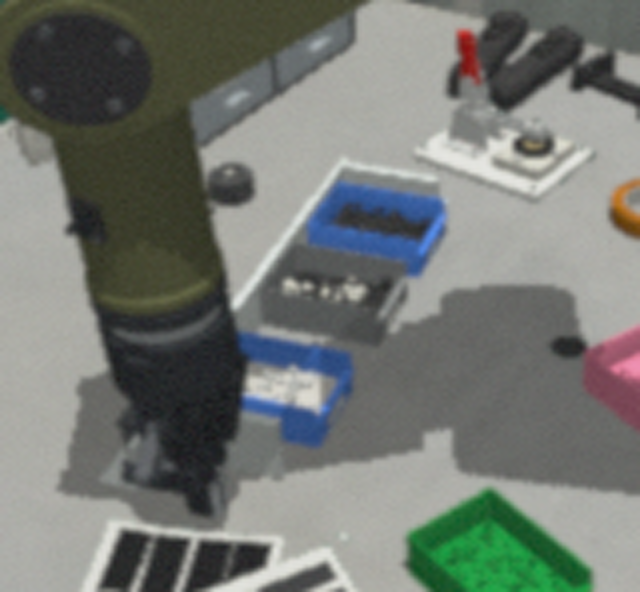

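Call:
apply_moves(motion=[{"gripper":0.0,"slide":[-10,6,-2],"turn":0},{"gripper":0.0,"slide":[-20,10,-4],"turn":0},{"gripper":0.0,"slide":[-28,10,-4],"turn":0},{"gripper":0.0,"slide":[-36,10,-4],"turn":0},{"gripper":0.0,"slide":[-44,10,-4],"turn":0},{"gripper":0.0,"slide":[-52,10,-4],"turn":0},{"gripper":0.0,"slide":[-60,10,-4],"turn":0},{"gripper":0.0,"slide":[-68,10,-4],"turn":0}])

```text
t: 11.8
eef_pos: [0.5747, 0.3684, 0.0209]
ee_rot: [-1.961, -2.427, 0.059]
wrist_force: [1.2, 3.2, 1.7]
finger_gap: 0.0002
```

```bash
python3 - <<'E'
from h import *
go(-.045,.071,.02)
im=cams.camera("scene")[:,:,::-1]
cv2.imwrite("pics/s10.png",cv2.resize(im[130:290,140:300],None,fx=4,fy=3.7,interpolation=cv2.INTER_CUBIC))
E
```

```text
now dock [[-0.0442  0.1648]] z 0.0209 xang 102.12 F [1.2 3.2 1.7] gap 0.0002
slide mm [-93.8  -0.9   1.7] turn 0.0021 t 11.8
```

View pics/s10.png

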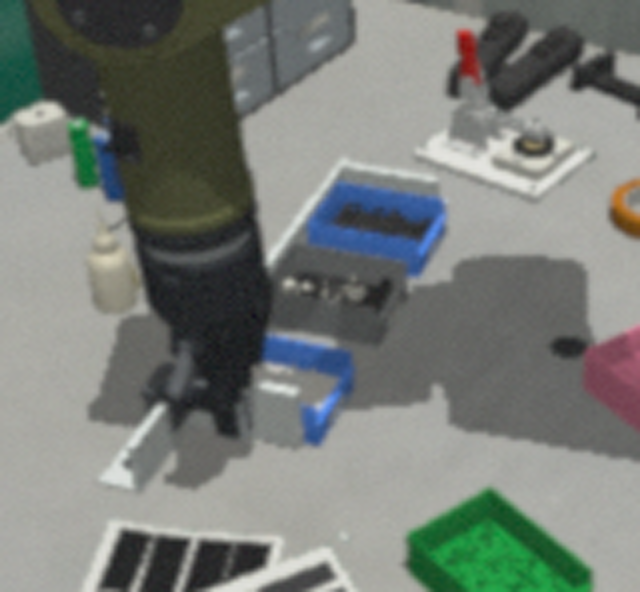

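The stop is sliding with about 3 N on the wrist. I continue.

Call:
apply_moves(motion=[{"gripper":0.0,"slide":[-8,0,0],"turn":0},{"gripper":0.0,"slide":[-16,0,0],"turn":0},{"gripper":0.0,"slide":[-24,0,0],"turn":0},{"gripper":0.0,"slide":[-32,0,0],"turn":0},{"gripper":0.0,"slide":[-40,0,0],"turn":0},{"gripper":0.0,"slide":[-48,0,0],"turn":0},{"gripper":0.0,"slide":[-56,0,0],"turn":0},{"gripper":0.0,"slide":[-64,0,0],"turn":0}])

```text
t: 12.65
eef_pos: [0.5881, 0.3037, 0.021]
ee_rot: [-1.962, -2.426, 0.061]
wrist_force: [-0.4, 3.8, -2.8]
finger_gap: -0.0001
```

```bash
python3 - <<'E'
from h import *
go(-.045,.071,.02)
im=cams.camera("scene")[:,:,::-1]
cv2.imwrite("pics/s11.png",cv2.resize(im[130:290,140:300],None,fx=4,fy=3.7,interpolation=cv2.INTER_CUBIC))
im=cams.camera("top")[:,:,::-1]
cv2.imwrite("pics/t11.png",cv2.resize(im[135:265,110:300],None,fx=4,fy=4,interpolation=cv2.INTER_CUBIC))
E
```

```text
now dock [[-0.0447  0.0988]] z 0.021 xang 102.09 F [-0.4  3.8 -2.8] gap -0.0001
slide mm [-27.7  -0.3   1.3] turn 0.0015 t 12.65
```

View pics/s11.png

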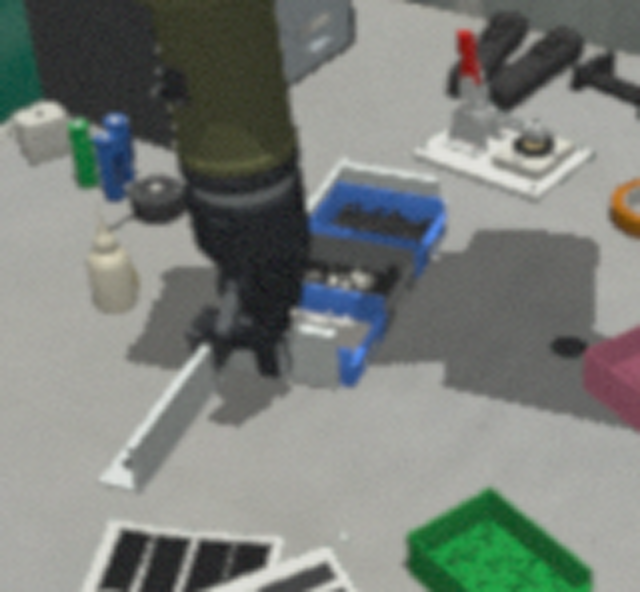

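View pics/t11.png

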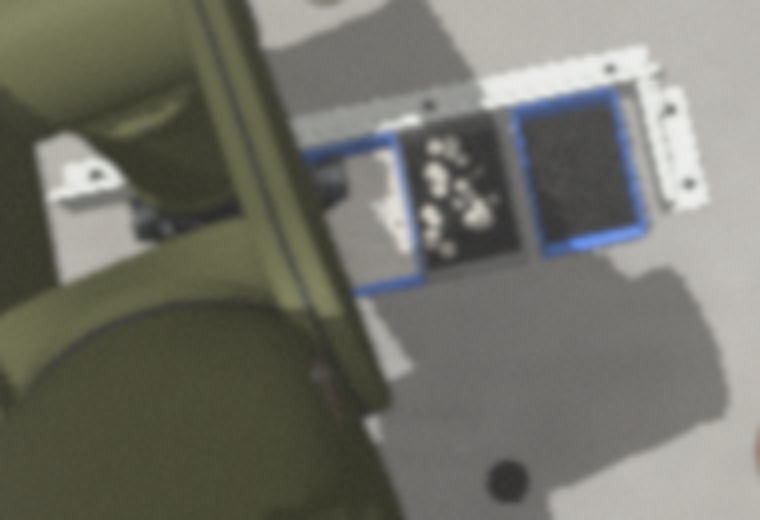

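Call:
apply_moves(motion=[{"gripper":0.0,"slide":[-6,0,0],"turn":0},{"gripper":0.0,"slide":[-12,0,0],"turn":0},{"gripper":0.0,"slide":[-17,0,0],"turn":0},{"gripper":0.0,"slide":[-20,0,0],"turn":0},{"gripper":0.0,"slide":[-22,0,0],"turn":0}])

```text
t: 13.25
eef_pos: [0.5925, 0.2805, 0.0213]
ee_rot: [-1.963, -2.426, 0.065]
wrist_force: [1.0, 5.8, -3.3]
finger_gap: 0.0
```

Call:
apply_moves(motion=[{"gripper":0.0,"slide":[-2,0,0],"turn":0},{"gripper":0.0,"slide":[-4,0,0],"turn":0},{"gripper":0.0,"slide":[-5,0,0],"turn":0}])

```text
t: 13.55
eef_pos: [0.5926, 0.2805, 0.0214]
ee_rot: [-1.962, -2.42, 0.056]
wrist_force: [-3.7, 19.6, -3.4]
finger_gap: 0.0
```

```bash
python3 - <<'E'
from h import *
go(-.045,.071,.02)
im=cams.camera("top")[:,:,::-1]
cv2.imwrite("pics/t12.png",cv2.resize(im[135:265,170:300],None,fx=4.6,fy=4.6,interpolation=cv2.INTER_CUBIC))
E
```

```text
now dock [[-0.045   0.0752]] z 0.0214 xang 101.94 F [-3.7 19.6 -3.4] gap 0.0
slide mm [-4.2  0.1  1.4] turn -0.001 t 13.55
```

View pics/t12.png

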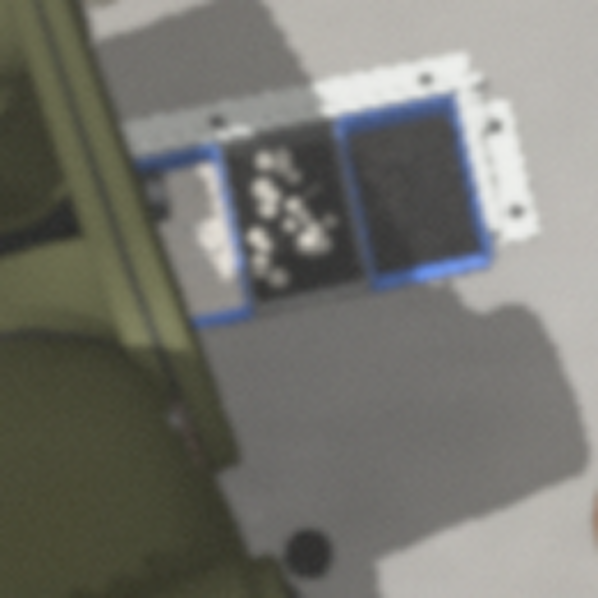

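The row is solid at 19.6 N with no more travel. I back off and inspect.

Call:
apply_moves(motion=[{"gripper":0.0,"slide":[5,0,0],"turn":0},{"gripper":0.0,"slide":[25,0,-2],"turn":0},{"gripper":0.0,"slide":[35,-2,-40],"turn":0},{"gripper":0.0,"slide":[60,-4,-85],"turn":0},{"gripper":0.0,"slide":[105,-10,-125],"turn":0},{"gripper":0.0,"slide":[150,-15,-140],"turn":0},{"gripper":0.0,"slide":[195,-30,-140],"turn":0},{"gripper":0.0,"slide":[240,-50,-140],"turn":0}])

```text
t: 14.4
eef_pos: [0.5031, 0.5049, 0.1651]
ee_rot: [-1.964, -2.421, 0.051]
wrist_force: [0.5, 0.1, -1.5]
finger_gap: -0.0002
```

```bash
python3 - <<'E'
from h import *
print(sensors.read_state()['t'])
im=cams.camera("scene")[:,:,::-1]
cv2.imwrite("pics/s13.png",cv2.resize(im[150:270,180:280],None,fx=6,fy=5,interpolation=cv2.INTER_CUBIC))
im=cams.camera("top")[:,:,::-1];cv2.imwrite("pics/t13raw.png",im)
cv2.imwrite("pics/t13.png",cv2.resize(im[140:230,170:300],None,fx=6,fy=6,interpolation=cv2.INTER_CUBIC))
E
```

```text
14.4
```

View pics/s13.png

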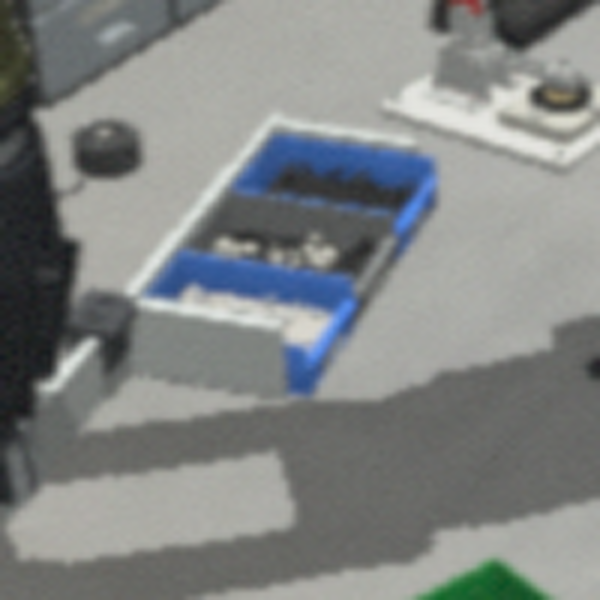

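View pics/t13.png

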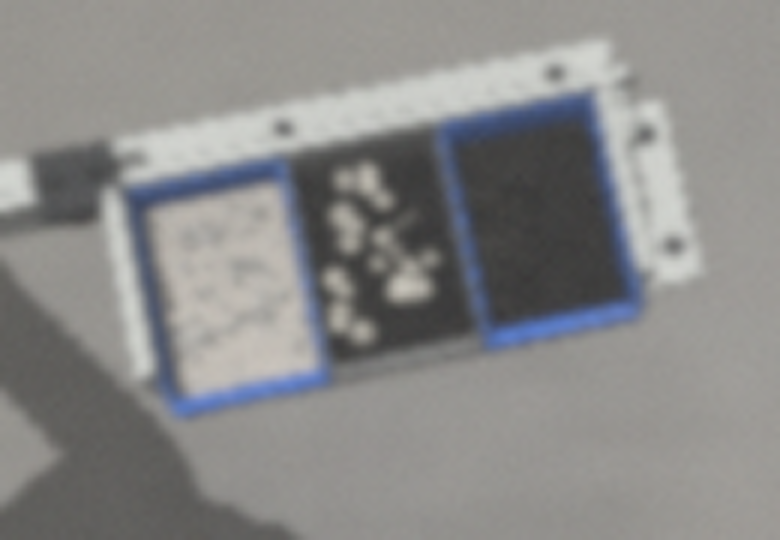

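```bash
python3 - <<'E'
from h import *
f=lambda L:(np.array(L)+.5)/6-.5+[170,140]
print("rear",dock(ray("top",f([(127,192),(288,158),(438,128),(594,93)]),.038)[:,:2]).round(4).tolist())
print("front",dock(ray("top",f([(180,414),(328,381),(486,347),(640,315)]),.024)[:,:2]).round(4).tolist())
print("stop inner/outer top",dock(ray("top",f([(125,205),(157,375),(103,195),(135,378)]),.056)[:,:2]).round(4).tolist())
a=cv2.imread("pics/t13raw.png");b=cv2.imread("pics/top0.png")
d=cv2.absdiff(a,b).max(2);d=(d>45).astype(np.uint8)*255
cv2.imwrite("pics/diff.png",np.hstack([d,d])[:,:512])
k=lambda L:(np.array(L)+.5)/np.array([6,5])-.5+[180,150]
print("scene stop inner top front/back",dock(ray("scene",k([(290,322),(142,293)]),.056)[:,:2]).round(4).tolist())
E
```

```text
rear [[-0.0014, 0.0514], [-0.0013, -0.0162], [-0.0019, -0.0795], [-0.0009, -0.1462]]
front [[-0.0943, 0.0492], [-0.0939, -0.0129], [-0.0939, -0.0796], [-0.0944, -0.1451]]
stop inner/outer top [[-0.0116, 0.0515], [-0.0827, 0.0522], [-0.0056, 0.0594], [-0.082, 0.061]]
scene stop inner top front/back [[-0.0872, 0.0547], [-0.0112, 0.0512]]
```

View pics/diff.png

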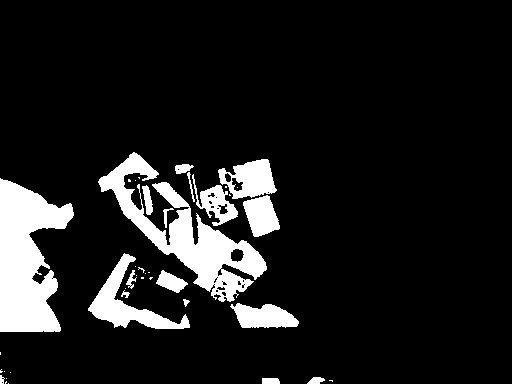

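```bash
python3 - <<'E'
from h import *
a=cv2.imread("pics/t13raw.png")
r=cv2.resize(a[150:200,255:292],None,fx=12,fy=12,interpolation=cv2.INTER_NEAREST)
l=cv2.resize(a[160:210,185:215],None,fx=12,fy=12,interpolation=cv2.INTER_NEAREST)
cv2.imwrite("pics/z13.png",np.hstack([l,r])[:600,:800]); print(r.shape,l.shape)
for s,z in((-.03,.045),(-.06,.045)):
    for t in(-.144,-.147,-.150,-.158): print(s,t,proj("top",np.r_[world(s,t),z]).round(1))
for s in(-.05,): print("bin side",[proj("top",np.r_[world(s,t),.036]).round(1) for t in(-.144,-.147,-.150)])
for v in (176,182,188): print(v,a[v,262:290].tolist())
E
```

```text
(600, 444, 3) (600, 360, 3)
-0.03 -0.144 [[270.5 165.5]]
-0.03 -0.147 [[271.7 165.3]]
-0.03 -0.15 [[272.9 165. ]]
-0.03 -0.158 [[276.  164.4]]
-0.06 -0.144 [[273.2 177.1]]
-0.06 -0.147 [[274.4 176.8]]
-0.06 -0.15 [[275.6 176.6]]
-0.06 -0.158 [[278.8 175.9]]
bin side [array([[272.1, 174.1]]), array([[273.3, 173.8]]), array([[274.4, 173.6]])]
176 [[64, 65, 65], [63, 63, 63], [64, 65, 65], [65, 64, 67], [63, 63, 64], [62, 63, 64], [61, 62, 63], [64, 62, 63], [74, 66, 64], [93, 75, 67], [118, 90, 80], [146, 125, 117], [178, 171, 166], [195, 197, 193], [192, 197, 194], [180, 185, 182], [186, 190, 189], [200, 205, 202], [203, 208, 205], [203, 208, 206], [203, 207, 205], [197, 201, 200], [178, 181, 181], [159, 163, 162], [152, 156, 157], [148, 152, 154], [149, 154, 155], [148, 151, 154]]
182 [[62, 62, 63], [63, 63, 64], [61, 63, 63], [62, 62, 62], [62, 61, 64], [64, 65, 65], [61, 62, 62], [63, 63, 64], [64, 64, 64], [70, 64, 63], [89, 71, 66], [117, 87, 75], [148, 116, 102], [172, 153, 146], [187, 185, 182], [194, 197, 195], [188, 192, 189], [185, 189, 188], [180, 182, 181], [168, 170, 169], [160, 162, 162], [174, 177, 175], [193, 196, 196], [193, 198, 196], [178, 182, 181], [158, 161, 163], [150, 154, 156], [148, 152, 155]]
188 [[65, 66, 65], [64, 64, 66], [63, 63, 63], [63, 63, 64], [65, 65, 66], [60, 62, 61], [62, 63, 63], [62, 62, 62], [63, 64, 64], [64, 63, 64], [69, 66, 65], [79, 67, 64], [105, 78, 66], [129, 91, 76], [138, 107, 96], [140, 130, 125], [148, 149, 148], [154, 157, 157], [152, 157, 157], [148, 151, 153], [148, 152, 153], [150, 154, 155], [150, 154, 155], [148, 151, 154], [148, 151, 153], [148, 153, 154], [151, 154, 156], [150, 153, 156]]
```

View pics/z13.png

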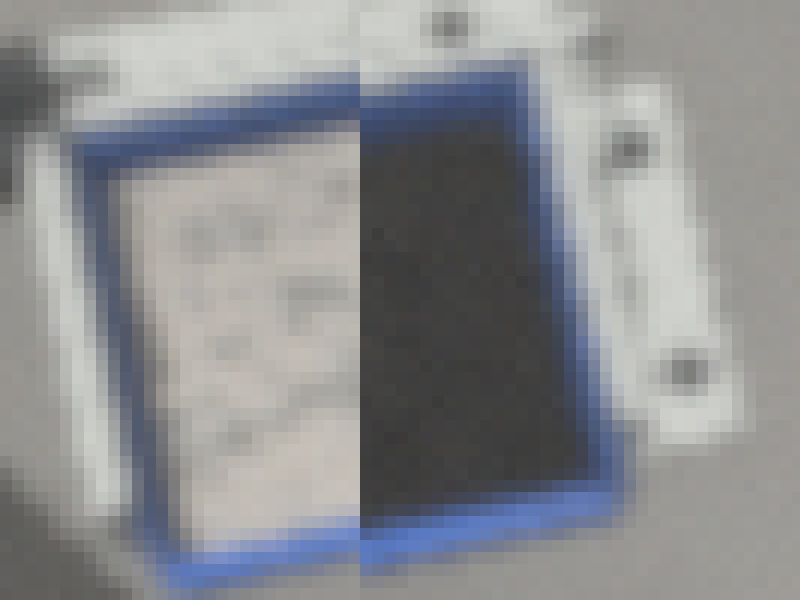

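```bash
python3 -c "
from rig import sign_off;print(sign_off())"
```

```text
the job is handed in; nothing more can be done
None
```

The three bins are flush against the rail and closed up in one row between the two stops. I handed the job in at about 14.5 s. I pushed each bin back along the bench with two lowered fingers, then slid the end stop right until the row was solid. It took 19.6 N with no more travel.

**Last checks**
- **Flush and straight:** all rear walls measure within 1–2 mm of the rail and the fronts line up within 0.5 mm. The row measures 197.6 mm, against 198 mm expected.
- **Gaps:** none show at either stop or between the bins in the last pictures.
- **Bystanders:** the top view before and after shows no change at the tape, glue bottle, motor or phone weight. The green and pink bins differ only by shadow as far as I can tell.

**Checks that disagreed**
- **Rail position:** my first estimate was 13 mm too far back. I found this when the first bin met the rail early at about 27 N, and I corrected it from both stops and both views.
- **End stop travel:** the camera gives about 0.123, against the expected 0.127. I put this down to measurement error, because the push had reached a hard stop and no gap is visible, but I could not confirm it.

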